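Take the spent desiccant canister out of the dry box through its swing-cover port

ROBOT

A 6-joint arm with a two-finger parallel gripper is mounted at the origin on a cart in front of the work surface, level with it; the furniture and walls round the work are solid. World frame = base frame: x ahead of the robot, y to its left, z up, the work surface at z = 0. Lengths are in mm, angles in degrees, forces in N, time in s.
With the tool pointing down it reaches from about 325 to 925 mm from the base axis. Payload 3.1 kg.
Tool frame: the origin (TCP) lies at the very end of the fingers, on their centre line; the grasp point (between the pads) lies grasp_offset behind it (grasp_offset is the distance from the TCP to the grasp point, in mm); z points along the fingers, y is the line along which they close (so a half turn about z gives the same grasp; the last joint's range is limited). The gripper opens to 85 mm and grips with 20 to 120 N. Pads are 22 mm wide; open, the fingers measure 114 mm over their backs; the gripper's body (76 mm by 85 mm) begins 54 mm behind the grasp point. The pads swing forward as they close: fully open they stand 13 mm farther back than shut.
Start: joints at [67.827, 12.427, 92.441, -0, 75.132, -6.429], TCP at [169.577, 601.567, 231.3] pointing down, gripper open.
Joint ranges: [-157.48, 157.48], [-44.54, 120.13], [17.64, 146.25], [-64.5, 244.5], [7.68, 150.69], [-147.95, 147.95]. Speed limits (degrees/s): [159.86, 159.86, 180, 180, 180, 180].

INTERFACE

Orientations are given as [roll, pitch, yaw] about the fixed x, y, z axes, in that order (R = Rz(yaw) Ry(pitch) Rx(roll)).
In Python, from station import * gives the robot as it stands. Calls block until the motion is done:
- goto(position, orientation): joint-space move of the TCP to a pose.
- move_l(position, attitude=None, speed=150): straight line of the TCP; attitude=None keeps the orientation; speed is the mean speed in mm/s.
- move_j(angles): joint-space move.
- grip(opening, squeeze=None): finger opening in mm; squeeze is the grip in N (None keeps the last); returns when the fingers have stopped.
- wait(seconds).
- solve_ik(position, orientation): joint angles nearest the present ones, or None.
- get_obs(): the state.
- get_image(name): name is "side" or "top"; returns the picture (384x512x3 uint8, red, green, blue); there is no depth.
- get_calibration(name): a dict with "fx", "fy", "cx", "cy" (pixels), "R" (3x3) and "t" (3): a world point X has camera coordinates R X + t. Camera axes: x right, y down, z forward; pixel columns grow to the right and rows downward; lengths in mm; the calibration is good to about 2 mm. A picture is of the moment at which its call begins. get_calibration takes no time and is no camera call.
A pose or a line that the arm cannot do raises Unreachable and nothing moves.
- sign_off(): hands the job in; it is judged then, once.
Trained networks look in the newest picture that a camera, given by its name, has taken for a name from the list of things; names that differ only in an ending like _2 or _b are one class to them, and where a whole thing is asked for, a point or a joint stands for the part that bears it (a point fixed in the world has none). Each returns a list of dicts, best first, with "score" (0 to 1); they miss things now and then, are a little off and sometimes report something else, mostly with a low value. They report only what shows in the picture. A call takes as long as a camera call.
- spot_in(name, camera): "extent" ([centre column, centre row, width, height] in pixels, round what is visible of it).
- regions_of(name, camera): "region" (384x512 bool, what is visible of it) and "extent" ([centre column, centre row, width, height] in pixels, round what is visible of it).
The state is a dict: "t": time; "joint_pos": joint angles; "qvel": joint speeds; "effort": joint torques, N m; "tcp_pos": TCP position; "ee_rot": TCP orientation; "wrist_force": force on the tool from outside, world axes, zero at the start; "moment": the same for the moment, N m; "grip_width": finger opening in mm; "grip_force": force on a finger pad.
Only numpy, scipy, OpenCV 4.12 (cv2) and the standard library are available. Lean on these libraries where they do the work, as an engineer would, in place of code of your own. Each camera call takes 0.05 s, during which the arm holds its last target. There are 200 camera calls.

TASK

The desiccant in the dry box is spent: lift the port's spring-held cover by its knob, swivel it about a quarter turn aside on its pivot screw (it goes to one side only; feel which), take out the canister by its small knob and set it down gently, standing upright, on the free part of the wooden tray. Then swivel the cover back and let it drop fully home over the port, so that the box is closed again. Leave the dish of fragments where it stands.

Things in the scene. Friction and masses are not known exactly. Their poses are not given: they have to be found in the camera images.
- dry_box: low clear storage box with blue lid, fixed, 152 (x) x 202 (y) x 74 mm high; origin: centre of underside. On its lid is bolted an aluminium port: a round collar (bore 80 mm, outside 92, rim 42 above the lid, floor 5 above the lid) and, to its -y side, a low block with the upright pivot screw of the cover
- port_mouth (a point): centre of the collar's mouth at rim height (116 mm above the table); axes as the box's
- pivot (a point): on the pivot screw's axis at rim height, 80 mm from port_mouth along the box's -y; the screw's steel cap, 19 mm thick, ends 32 mm above the rim
- cover_knob (a point): centre of the black upright fluted knob over the port: cylinder 26 mm in diameter, 26 mm high, foot 13 mm above the rim. It is fixed to the cover and turns with it. The cover is a 4 mm steel plate: a 90 mm disc on a 36 mm wide arm, held by the pivot screw 80 mm from the knob. Seated, or down beside the collar, the knob's centre is 26 mm above the rim; with the plug lying on the rim 4 mm more
- cover_lift (a joint): rise of the cover along the pivot screw, m: 0 seated, at most 0.009 (hard end). A spring pushes it down with 3 N at 0, 4 N at the end; the cover weighs 0.12 kg. A plug under the disc (76 mm round, 4 mm deep) sits in the bore, so it cannot swivel until lifted more than 4 mm; let loose within 2 mm of the middle of the bore, it drops in by itself
- cover (a joint): swivel of the cover about the pivot screw, rad: 0 over the port, + anticlockwise from above, light friction. Lifted, it goes to one side only, up to 1.8; a stop pin under the arm, out of sight and not reported, blocks the other side after about 7 mm of knob travel; which side varies. Past about 1.1 rad the plug leaves the collar and the cover springs down beside it
- canister: loose aluminium puck on the port's floor under the cover, 70 mm across, 16 mm high, with a black knob on top, 13 mm thick, 14 mm high (knob top 30 mm above the origin, 7 mm below the rim); 0.14 kg, give or take a third; origin: centre of underside
- drying_tray: wooden tray, fixed, 302 (x) x 372 mm (y), floor 3 mm above the table, 264 x 334 mm, rim 20 mm high; origin: centre of underside; its +y axis points roughly to the robot. The half toward the robot (+y) is empty; dish, brush and pad lie in the far half
- petri_dish: clear dish with fragments, 90 mm across, 16 mm high, loose, in the far half of the tray; origin at the centre of its underside

How it is judged:
By the outcome, as a careful person would: the job done as asked, in the order asked, and still so for the second after the job is handed in, with the robot touching nothing.
It also fails if it takes over 72 s, if anything falls off the work surface, if the arm or the gripper's body presses on something with over 40 N, if the wrist force passes 120 N, or if a joint passes its speed limit or range.

## Working session

There is one attempt and no reset: what is moved stays moved. The work goes in short steps, each a Python script; the robot and the scene stay as the last script left them, time stands still between calls to the robot, and variables do not carry over. Pictures are saved under pics/ and viewed, at most 10 in all, crops included, and the job is handed in when it is done.

```bash
ls; mkdir -p pics; cat > h.py <<'E'
from station import *
import numpy as np, cv2
def P(cam,X):
    c=get_calibration(cam); p=np.array(c["R"])@np.asarray(X,float)+np.array(c["t"]).ravel()
    return np.array([c["fx"]*p[0]/p[2]+c["cx"],c["fy"]*p[1]/p[2]+c["cy"]])
def ray(cam,uv):
    c=get_calibration(cam);R=np.array(c["R"]);t=np.array(c["t"]).ravel()
    d=R.T@np.array([(uv[0]-c["cx"])/c["fx"],(uv[1]-c["cy"])/c["fy"],1]);return -R.T@t,d/np.linalg.norm(d)
def onz(cam,uv,z):
    o,d=ray(cam,uv);return o+d*(z-o[2])/d[2]
def tri(a,b):
    (o1,d1),(o2,d2)=ray(*a),ray(*b)
    s=np.linalg.lstsq(np.c_[d1,-d2],o2-o1,rcond=None)[0];p,q=o1+s[0]*d1,o2+s[1]*d2
    return (p+q)/2,np.linalg.norm(p-q)
E
python3 - <<'E'
from h import *
np.set_printoptions(precision=1,suppress=True)
im={c:get_image(c) for c in("top","side")}
cv2.imwrite("pics/a.png",cv2.resize(im["top"][:,:,::-1],None,fx=1.5,fy=1.5));cv2.imwrite("pics/b.png",cv2.resize(im["side"][:,:,::-1],None,fx=1.5,fy=1.5))
for n in("dry_box","cover_knob","cover","pivot","canister","drying_tray","petri_dish"):
  for c in("top","side"):
    print(n,c,[(round(r["score"],2),np.array(r["extent"])) for r in spot_in(n,c)[:2]])
for c in("top","side"):
  o,d=ray(c,(256,192));print(c,o,d)
o=get_obs();print(o)
import station;print(getattr(station,'grasp_offset',None))
E
```

```text
pics
dry_box top [(0.59, array([166.7, 210.4,  72.5,  58.3]))]
dry_box side [(0.56, array([248.6, 289.7,  87.5, 116.6]))]
cover_knob top [(0.69, array([163.8, 211.1,  64.1,  41.3])), (0.65, array([164.7, 210.2,  55.8,  38.2]))]
cover_knob side [(0.92, array([247. , 269.6,  52.8,  61.1])), (0.32, array([250.6, 273.6,  63.5,  83.4]))]
cover top [(0.78, array([164.7, 211.8,  55.7,  35.8]))]
cover side [(0.66, array([247.6, 268.4,  52.4,  59.8]))]
pivot top [(0.9, array([165.4, 210.6,  61.9,  43. ])), (0.21, array([344.1, 177.9,  32.4,  32.9]))]
pivot side [(0.84, array([250.3, 274.6,  63. ,  84.7]))]
canister top [(0.62, array([165.1, 210.5,  59.9,  40.4]))]
canister side [(0.37, array([247.5, 268.1,  48.2,  57.8]))]
drying_tray top [(0.94, array([336.2, 208.6, 110.2, 132.3]))]
drying_tray side [(0.73, array([277.8, 165.1, 151.6,  80.6]))]
petri_dish top [(0.71, array([344.9, 178.8,  31. ,  35. ]))]
petri_dish side [(0.91, array([251.1, 151. ,  37.1,  21.2])), (0.51, array([248.9, 268.5,  54.5,  57.7]))]
top [ 540.6 -128.  1031.5] [ 0.1 -0.  -1. ]
side [420.2 677.9 755.4] [ 0.1 -0.8 -0.6]
{'t': 0.8, 'joint_pos': array([67.8, 12.4, 92.4, -0. , 75.1, -6.4]), 'qvel': array([ 0.1,  0.1,  0. ,  0.1, -0.1, -0. ]), 'effort': array([ -0. , -39.7, -30.4,  -0. ,   0. ,   0. ]), 'tcp_pos': array([169.6, 601.6, 231.3]), 'ee_rot': array([180. ,   0. , 164.3]), 'wrist_force': array([-0.6,  0.3,  0.1]), 'moment': array([ 0. , -0.1, -0. ]), 'grip_force': 0.0, 'grip_width': 85.3724890771492}
18.700000000000003
```

View pics/a.png

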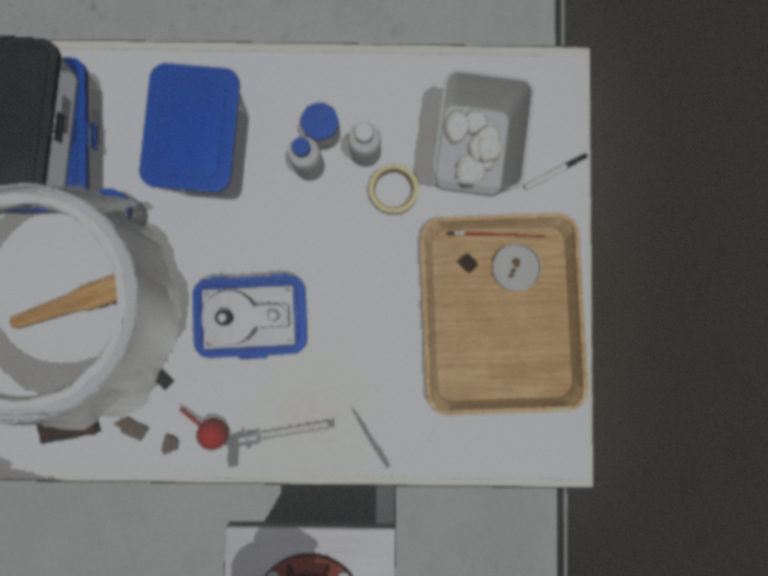

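View pics/b.png

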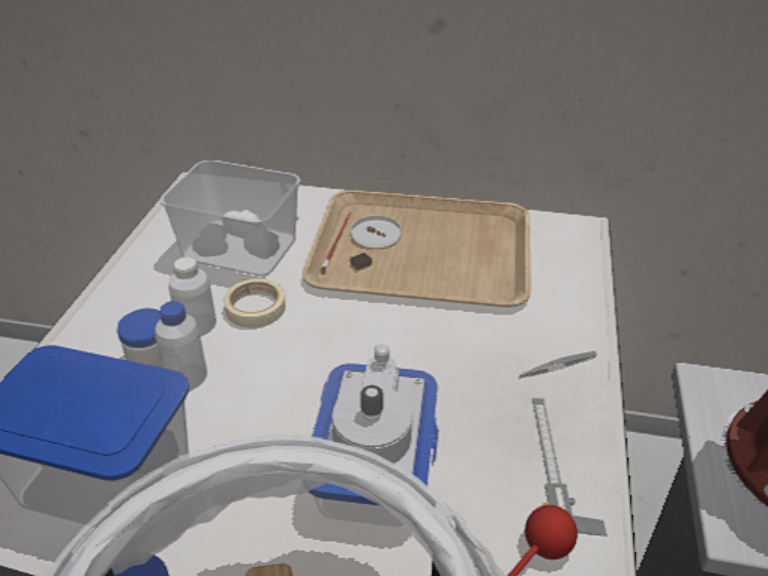

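The top view shows the box with the port: knob at about (149,211) px and pivot cap at (182,210). The tray is on the right with its empty half toward the robot, and a tall white tub stands to the left. In the side view the knob is at (248,267) and the cap top at (254,233). Next I refine these positions.

```bash
python3 - <<'E'
from h import *
np.set_printoptions(precision=1,suppress=True)
im={c:get_image(c) for c in("top","side")}
t=cv2.resize(im["top"][185:240,120:215,::-1],None,fx=8,fy=8,interpolation=cv2.INTER_CUBIC)[:,:400*2]
s=cv2.resize(im["side"][220:335,200:300,::-1],None,fx=5,fy=5,interpolation=cv2.INTER_CUBIC)
cv2.imwrite("pics/c.png",t);cv2.imwrite("pics/d.png",s)
def dark(c,x0,x1,y0,y1,th=90):
  g=im[c][y0:y1,x0:x1].max(2); n,l,st,ce=cv2.connectedComponentsWithStats((g<th).astype(np.uint8))
  return [(st[i],ce[i]+[x0,y0]) for i in range(1,n) if st[i][4]>8]
print("top",dark("top",138,162,200,224)); print("side",dark("side",238,258,252,282))
print("tub",tri(("top",(91,200)),("side",(193,293))))
print("knob",tri(("top",(149.3,211.3)),("side",(248,260))))
print("cap",tri(("top",(182,210)),("side",(254,233))))
r=regions_of("drying_tray","top")[0]["region"].astype(np.uint8)
q=cv2.minAreaRect(cv2.findNonZero(r));print("tray",q,[onz("top",p,20)[:2] for p in cv2.boxPoints(q)],onz("top",q[0],20))
for n in("petri_dish",):print(n,onz("top",spot_in(n,"top")[0]["extent"][:2],10))
r=regions_of("dry_box","top");
for k in r[:1]:
  q=cv2.minAreaRect(cv2.findNonZero(k["region"].astype(np.uint8)));print("box",q,[onz("top",p,70)[:2] for p in cv2.boxPoints(q)],onz("top",q[0],74))
E
```

```text
top [(array([ 6,  7, 11, 10, 55], dtype=int32), array([149.9, 210.9]))]
side [(array([  3,   5,  14,  20, 201], dtype=int32), array([247.6, 268. ]))]
tub (array([578.2, 250.8, 207.3]), np.float64(29.289819372923834))
knob (array([540.1, 127.6, 155.6]), np.float64(0.25279215096637947))
cap (array([544.9,  50.6, 144.3]), np.float64(1.3663014016193586))
tray ((335.39495849609375, 208.07650756835938), (133.32998657226562, 108.97954559326172), 87.63862609863281) [array([ 735.9, -192.6]), array([ 752.9, -501.3]), array([ 379.1, -514.1]), array([ 362.8, -211.5])] [ 555.8 -354.9   20. ]
petri_dish [ 640.7 -380.7   10. ]
box ((165.92922973632812, 210.43807983398438), (56.474632263183594, 76.29728698730469), 86.18592071533203) [array([609.9, 217. ]), array([626.2,  13.5]), array([476.2,   0.4]), array([460.1, 202.1])] [542.8 107.3  74. ]
```

View pics/c.png

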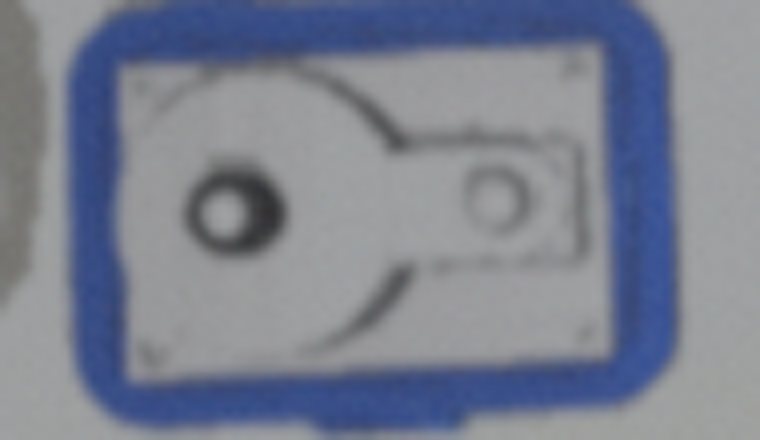

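View pics/d.png

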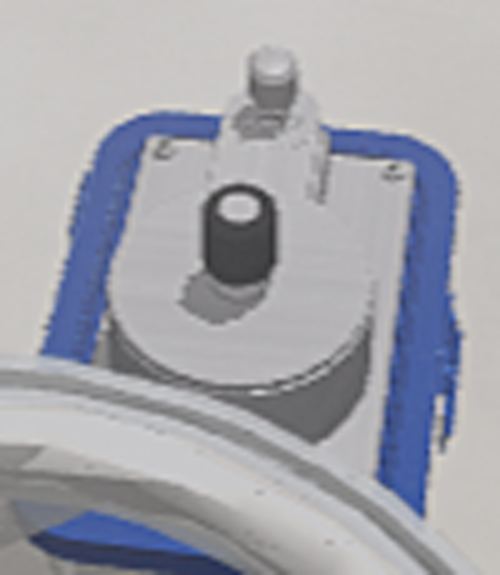

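The crops show the knob top centre at about top (148.2,210.9) and side (247.4,261.2), and the cap at top (182.1,209.3) and side (254.4,231.2). The tub rim is close to the box. I'll refine these positions, estimate the tub height, and move above the knob.

```bash
python3 - <<'E'
from h import *
from scipy.optimize import least_squares
np.set_printoptions(precision=1,suppress=True)
k,_=tri(("top",(148.2,210.9)),("side",(247.4,261.2)));c,_=tri(("top",(182.1,209.3)),("side",(254.4,231.2)))
print("knob",k,_,"cap",c, "yaw",np.degrees(np.arctan2((c-k)[0],-(c-k)[1])),np.linalg.norm((c-k)[:2]))
print(onz("top",(148.2,210.9),155),onz("top",(182.1,209.3),148))
pts=[("top",(91,200)),("top",(27,123)),("top",(27,280)),("top",(75,150)),("side",(193,293)),("side",(60,350)),("side",(320,350))]
def f(p):
  return [np.hypot(*(onz(a,b,p[2])[:2]-p[:2]))-p[3] for a,b in pts]
r=least_squares(f,[550,420,200,150],loss="soft_l1",f_scale=5);print("tub",r.x,r.fun)
for p,ro in (((169,601,480),164),((150,400,480),164),((380,60,420),94)):
  print(solve_ik(p,[180,0,ro]))
E
```

```text
knob [540.8 130.3 155.4] 0.8387142296325929 cap [545.5  49.5 147.7] yaw 3.348806267591379 80.89967242396278
[540.9 130.4 155. ] [545.9  49.5 148. ]
tub [557.1 430.7 205.6 185.1] [-1.7  0.7 -3.2  2.1 -2.  -0.9  8.6]
[ 67.9   7.7  72.    0.  100.3  -6.1]
[ 60.  -17.5  95.4   0.  102.1 -14. ]
[ -1.5 -23.7 106.    0.   97.7  -5.5]
```

```bash
python3 - <<'E'
from h import *
np.set_printoptions(precision=1,suppress=True)
def S(m):
  o=get_obs();print(m,round(o["t"],1),o["tcp_pos"],o["wrist_force"],round(o["grip_width"],1),round(o["grip_force"],1),o["moment"])
move_l([169.6,601.6,420],speed=300)
goto([160,400,420],[180,0,150])
goto([400,80,420],[180,0,93.5])
goto([541,130,200],[180,0,93.5])
grip(50);S("above")
move_l([541,130,127],speed=120);S("down")
cv2.imwrite("pics/e.png",get_image("side")[180:330,150:350,::-1].repeat(3,0).repeat(3,1))
grip(10,20);S("grip20")
grip(10,50);S("grip50")
E
```

```text
above 5.6 [541.1 129.9 200.6] [-0.2 -0.1 -0. ] 49.9 0.0 [-0. -0. -0.]
down 6.4 [541.6 130.1 127.5] [ 0.5 -0.3 -0.2] 49.9 0.0 [ 0.1 -0.   0. ]
grip20 6.8 [541.7 130.2 128. ] [-0.9  0.6  2.2] 24.7 22.1 [ 0.  0. -0.]
grip50 7.0 [541.7 130.3 127.9] [-0.6  1.8  3.8] 24.7 48.9 [ 0.2  0.  -0. ]
```

View pics/e.png

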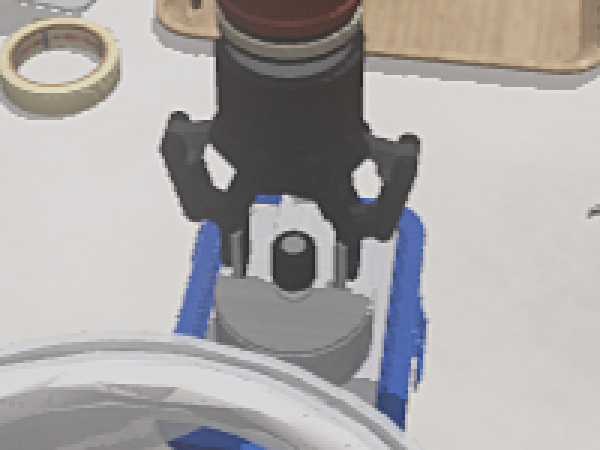

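The picture shows the knob centred between the fingers. Next I lift and feel for the free side.

```bash
cat >> h.py <<'E'
np.set_printoptions(precision=1,suppress=True)
K=np.array([541.,130.]);Y=3.4
PV=K+80*np.array([np.sin(np.radians(Y)),-np.cos(np.radians(Y))])
def S(m):
  o=get_obs();print(m,round(o["t"],1),o["tcp_pos"],o["wrist_force"],round(o["grip_width"],1),round(o["grip_force"],1),o["moment"]);return o
def kp(th,z):
  a=np.radians(90+Y)+th;return [PV[0]+80*np.cos(a),PV[1]+80*np.sin(a),z]
def yw(th): return [180,0,90+Y+np.degrees(th)]
def tang(th):
  a=np.radians(Y)+th;f=get_obs()["wrist_force"];return f@[-np.cos(a),-np.sin(a),0]
E
python3 - <<'E'
from h import *
grip(10,60)
move_l([541,130,131],speed=40);S("up4")
move_l([541,130,134],speed=40);S("up7")
res={}
for s in(1,-1):
  ok=True
  for d in(4,7,9,11,14):
    th=s*d/80; move_l(kp(th,134),yw(th),speed=50); f=tang(th);print(s,d,round(f,1),get_obs()["wrist_force"])
    if abs(f)>14: ok=False;break
  S(("side",s,ok))
  if ok: break
  move_l(kp(0,134),yw(0),speed=60)
E
```

```text
up4 7.4 [541.1 129.9 130. ] [ 4.5  1.1 -3.8] 24.4 59.1 [ 0.3 -0.8  0.3]
up7 7.7 [540.9 129.8 133.5] [ 4.  -0.4 -4.7] 24.2 59.1 [ 0.2 -0.8  0.3]
1 4 -4.1 [ 4.2 -0.3 -4.9]
1 7 -2.9 [ 2.9  0.5 -4.2]
1 9 -5.1 [ 5.1  0.4 -4.7]
1 11 -3.8 [ 3.9 -0.1 -4.1]
1 14 -4.8 [ 4.8  0.2 -4.7]
('side', 1, True) 8.9 [527.3 128.  134.1] [ 4.8  0.2 -4.7] 24.3 59.2 [ 0.2 -0.8  0.5]
```

```bash
python3 - <<'E'
from h import *
for th in np.r_[np.arange(0.35,1.5,.2),1.57]:
  move_l(kp(th,134),yw(th),speed=90); print(round(th,2),get_obs()["wrist_force"],round(tang(th),1))
S("aside"); move_l(kp(1.57,130),yw(1.57),speed=40);S("")
move_l(kp(1.57,127.5),yw(1.57),speed=40);S("low")
cv2.imwrite("pics/f.png",get_image("top")[160:270,90:240,::-1].repeat(4,0).repeat(4,1))
E
```

```text
0.35 [ 5.3  0.9 -5.3] -5.2
0.55 [ 4.8  2.3 -5.3] -5.3
0.75 [ 5.2  3.7 -4.8] -6.3
0.95 [ 5.4  3.6 -5.2] -5.9
1.15 [ 4.1  4.1 -5.4] -5.2
1.35 [ 5.   5.5 -4. ] -6.3
1.57 [ 5.7  6.8 -4.6] -6.5
aside 11.4 [466.1  47.3 134.1] [ 5.7  6.8 -4.6] 24.4 59.5 [ 1.1 -0.6  0.5]
 11.6 [466.1  47.4 130.1] [ 4.2  6.6 -4.5] 23.9 59.6 [ 0.9 -0.6  0.5]
low 11.9 [465.9  47.4 128.4] [ 1.   6.6 -0.2] 24.1 60.1 [ 1.  -0.2  0.5]
```

View pics/f.png

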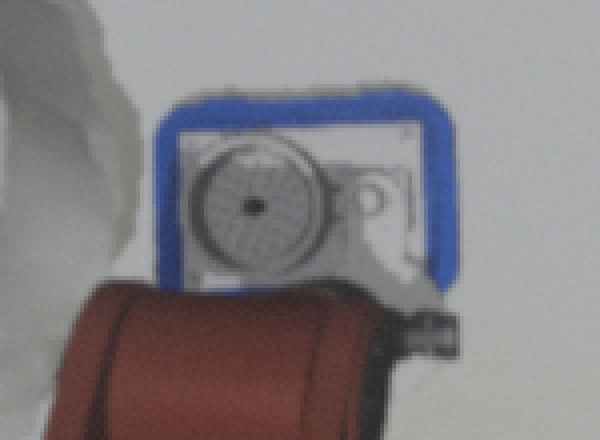

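The picture shows the cover aside and the port open, with the canister knob at about top px (153,211). I'll release the cover and measure the canister knob.

```bash
python3 - <<'E'
from h import *
grip(50);S("rel")
move_l(kp(1.57,210),yw(1.57),speed=200)
goto([430,20,230],[180,0,93.4])
im={c:get_image(c) for c in("top","side")}
def dark(c,u,v,r,th):
  x0,y0=u-r,v-r;g=im[c][y0:v+r,x0:u+r].max(2); n,l,st,ce=cv2.connectedComponentsWithStats((g<th).astype(np.uint8))
  return [(st[i],ce[i]+[x0,y0]) for i in range(1,n) if st[i][4]>4]
print(P("side",[541,130,105]));u=P("side",[541,130,105]).astype(int)
print("top",dark("top",153,211,8,80));print("side",dark("side",u[0],u[1],10,80))
for c in("top","side"):print([(round(r["score"],2),np.array(r["extent"])) for r in spot_in("canister",c)[:2]])
print(onz("top",(153.1,211.1),107))
a=cv2.resize(im["top"][185:240,120:195,::-1],None,fx=7,fy=7);b=cv2.resize(im["side"][230:310,215:285,::-1],None,fx=5,fy=5)
h=np.zeros((560,800,3),np.uint8);h[:385,:525]=a;h[:400,450:800]=b;cv2.imwrite("pics/g.png",h)
E
```

```text
rel 12.3 [465.5  45.3 127.5] [-0.7 -0.2 -0.2] 49.8 0.0 [-0.  0. -0.]
[247.4 281.3]
top [(array([ 6,  7,  5,  4, 16], dtype=int32), array([153.1, 211.3]))]
side [(array([ 7,  8,  7, 10, 60], dtype=int32), array([247.1, 283.3]))]
[(0.94, array([154. , 210.4,  27. ,  23.7]))]
[(0.69, array([249.1, 284.7,  35.8,  26.2])), (0.47, array([250.2, 150.9,  32.6,  22.1]))]
[540.6 132.  107. ]
```

View pics/g.png

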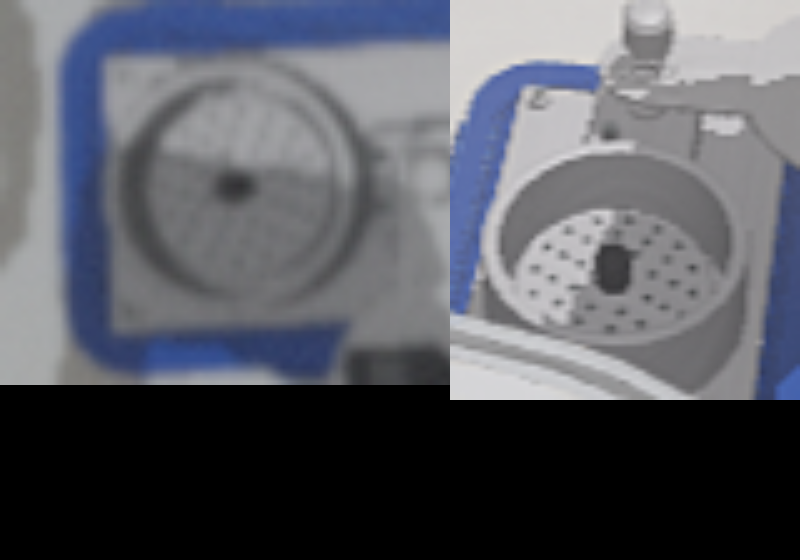

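The pictures show the canister knob dark and standing clear in the bore, at top (153.1,211.3) and side (247.1,283.3). Next I pick it.

```bash
python3 - <<'E'
from h import *
p,e=tri(("top",(153.1,211.3)),("side",(247.1,281)));print(p,e,onz("side",(247.1,283.3),102))
x,y=540.8,131.5
goto([x,y,200],[180,0,93.4]);grip(36)
move_l([x,y,125],speed=150)
for z in(110,103,98.5):
  move_l([x,y,z],speed=60);o=S(z)
  if o["wrist_force"][2]>6:break
grip(4,20);S("g20");grip(4,40);S("g40")
move_l([x,y,z+6],speed=40);S("lift");wait(.1)
move_l([x,y,z+50],speed=80);S("up")
cv2.imwrite("pics/h.png",get_image("side")[180:330,150:350,::-1].repeat(3,0).repeat(3,1))
E
```

```text
[540.6 131.8 107.9] 1.075522957245252 [541.1 131.9 102. ]
110 16.4 [540.4 131.5 109.6] [ 0.6 -0.3 -0.4] 36.0 0.0 [ 0. -0. -0.]
103 16.7 [540.3 131.5 102.4] [-0.   0.3  0.1] 35.6 0.0 [-0.  0. -0.]
98.5 16.9 [540.5 131.5  98.1] [ 0.6 -0.5  1.2] 36.3 0.0 [-0.   0.  -0.1]
g20 17.3 [540.9 131.5  98.7] [-0.5 -0.4 -0.2] 10.9 19.5 [0. 0. 0.]
g40 17.5 [541.  131.5  98.7] [-0.1  0.1  1. ] 10.1 39.0 [ 0.   0.  -0.1]
lift 17.8 [540.9 131.5 104.7] [-0.5 -0.9 -2. ] 9.8 39.0 [ 0.  -0.  -0.1]
up 18.6 [540.8 131.5 148.7] [ 0.4 -0.4 -1.5] 9.8 39.0 [-0.  0.  0.]
```

View pics/h.png

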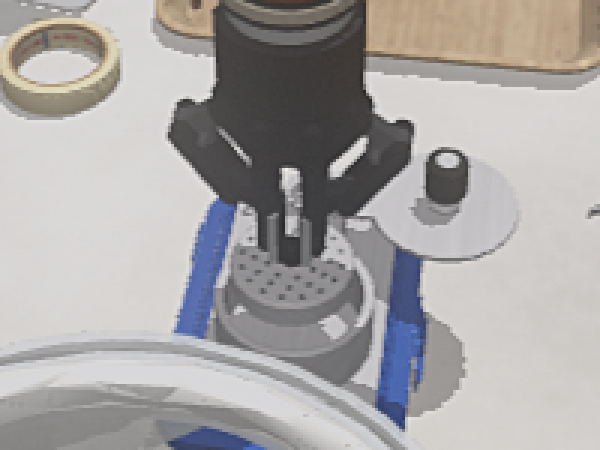

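The picture shows the canister hanging level and clear of the collar, with the cover still aside. I'll carry it to the tray and set it down.

```bash
python3 - <<'E'
from h import *
move_l([540.8,131.5,230],speed=200)
x,y=467,-357
goto([x,y,150],[180,0,60]);S("over")
move_l([x,y,40],speed=120);move_l([x,y,26],speed=40);wait(.2)
b=np.mean([get_obs()["wrist_force"][2] for _ in range(3)]);z=26
while z>20:
  z-=.6;move_l([x,y,z],speed=15);f=np.mean([get_obs()["wrist_force"][2] for _ in range(3)])
  if f-b>1.5:break
print("z",z,b,f);S("down")
grip(20);wait(.1);S("open");grip(40)
move_l([x,y,60],speed=60);S("up");move_l([x,y,150],speed=250)
goto([430,-150,230],[180,0,93.4])
t=get_image("top")
for n in("canister","petri_dish"):print(n,[(round(r["score"],2),np.array(r["extent"]),onz("top",r["extent"][:2],16)) for r in spot_in(n,"top")[:2]])
get_image("side");print([(round(r["score"],2),np.array(r["extent"])) for r in spot_in("canister","side")[:2]])
cv2.imwrite("pics/i.png",t[130:290,100:410,::-1].repeat(2,0).repeat(2,1));S("")
E
```

```text
over 21.0 [ 467.6 -356.1  150.1] [ 0.1 -0.3 -1.8] 9.8 39.0 [0.  0.  0.1]
z 22.39999999999999 -1.4529975361321987 3.634272511129835
down 24.3 [ 467.  -357.    22.9] [-1.9  0.8  3.6] 10.3 39.5 [0.3 0.3 0. ]
open 24.6 [ 467.1 -357.1   22.3] [-0.5 -0.1  0.9] 20.1 0.0 [ 0. -0. -0.]
up 25.8 [ 466.9 -356.9   60. ] [-0.5 -0.6 -1.6] 39.9 0.0 [0. 0. 0.]
canister [(0.76, array([334.8, 239. ,  29.2,  20.8]), array([ 469.2, -354.2,   16. ])), (0.29, array([343.5, 177.9,  31. ,  36.3]), array([ 641.5, -378.6,   16. ]))]
petri_dish [(0.81, array([343.4, 177.8,  27.5,  30.7]), array([ 641.8, -378.3,   16. ])), (0.45, array([334.9, 236.6,  27.2,  25.8]), array([ 475.9, -354.5,   16. ]))]
[(0.95, array([313.8, 165.8,  22.6,  17.6]))]
 27.4 [ 430.  -150.9  229.4] [ 0.4 -0.3  0.1] 40.1 0.0 [-0. -0. -0.]
```

View pics/i.png

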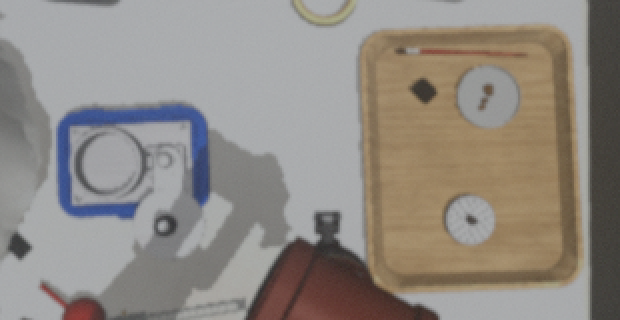

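The picture shows the canister upright on the free half and the dish unmoved. The cover is still aside, with its knob at about px (182.4,242.5). I'll swing it back now.

```bash
python3 - <<'E'
from h import *
print(onz("top",(182.2,242.4),155),kp(1.57,0))
goto(kp(1.57,200),yw(1.57));grip(50)
move_l(kp(1.57,127),yw(1.57),speed=120);S("at")
grip(10,20);S("g20");grip(10,60);S("g60")
move_l(kp(1.57,134.3),yw(1.57),speed=40);S("up")
for th in np.r_[np.arange(1.35,0.1,-.2),.08,0]:
  move_l(kp(th,134.3),yw(th),speed=80); print(round(th,2),get_obs()["wrist_force"],round(tang(th),1))
S("home")
for z in(132,130,128.5,127.3):
  move_l(kp(0,z),yw(0),speed=30);S(z)
E
```

```text
[465.9  46.  155. ] [np.float64(465.8815707930297), np.float64(45.45989938745036), 0]
at 29.5 [466.5  45.4 127.5] [-0.2  0.4  1.4] 50.2 0.0 [-0.  0. -0.]
g20 29.8 [466.7  45.5 128. ] [0.4 0.5 2. ] 25.1 22.2 [ 0.1 -0.1  0. ]
g60 30.0 [466.7  45.5 127.8] [-0.2  0.4  4.9] 24.1 58.6 [ 0.1 -0.   0. ]
up 30.4 [466.9  45.5 134. ] [ 6.1  1.4 -5. ] 24.1 59.0 [ 0.1 -0.9  0. ]
1.35 [ 6.1 -0.6 -4.9] -0.4
1.15 [ 5.6 -1.9 -4.3] -0.2
0.95 [ 5.  -2.5 -3.9] -0.5
0.75 [ 3.  -3.3 -4.6] 0.3
0.55 [ 2.6 -3.6 -4.3] -0.1
0.35 [ 1.4 -4.6 -4.9] 0.5
0.15 [-0.4 -4.3 -5.3] 1.3
0.08 [-0.2 -4.8 -4.2] 0.9
0.0 [-1.  -5.3 -4.6] 1.3
home 33.3 [539.1 129.2 133.4] [-1.  -5.3 -4.6] 24.3 59.6 [-0.7  0.  -0.1]
132 33.6 [538.8 129.2 131. ] [-1.6 -4.9 -4. ] 24.4 59.6 [-0.7  0.1 -0.1]
130 33.8 [538.9 129.2 129.1] [-1.1 -5.8 -4.5] 24.3 59.7 [-0.7  0.2 -0.2]
128.5 34.1 [539.1 129.4 128.5] [-2.4 -5.3 -1.1] 24.1 60.1 [-0.8  0.4 -0.3]
127.3 34.3 [539.4 129.5 128. ] [-3.3 -5.1  2. ] 24.2 60.4 [-0.9  0.7 -0.3]
```

```bash
python3 - <<'E'
from h import *
grip(50);S("rel")
o=get_obs()["tcp_pos"];move_l([o[0],o[1],215],speed=150)
goto([400,-60,300],[180,0,93.4]);wait(.3)
im={c:get_image(c) for c in("top","side")}
for c,x0,x1,y0,y1 in(("top",138,162,200,224),("side",238,258,252,282)):
  g=im[c][y0:y1,x0:x1].max(2); n,l,st,ce=cv2.connectedComponentsWithStats((g<90).astype(np.uint8))
  print(c,[(st[i],ce[i]+[x0,y0]) for i in range(1,n) if st[i][4]>8])
print("4mm up would be",P("side",[541,130,146])-P("side",[541,130,142]),P("top",[541,130,146])-P("top",[541,130,142]))
a=cv2.resize(im["top"][185:240,120:195,::-1],None,fx=6,fy=6);b=cv2.resize(im["side"][230:330,215:285,::-1],None,fx=5,fy=5)
h=np.zeros((560,800,3),np.uint8);h[:330,:450]=a;h[:500,450:800]=b;cv2.imwrite("pics/j.png",h);S("")
E
```

```text
rel 34.7 [541.4 130.6 127.9] [-0.6 -0.2 -0.1] 50.0 0.0 [-0.  0.  0.]
top [(array([ 7,  7, 10, 10, 45], dtype=int32), array([151. , 210.9]))]
side [(array([  3,   5,  15,  20, 206], dtype=int32), array([248. , 268.1]))]
4mm up would be [-0.  -1.6] [-0.5 -0. ]
 36.8 [400.2 -59.6 299.7] [-0.3  0.   0.3] 49.8 0.0 [0. 0. 0.]
```

View pics/j.png

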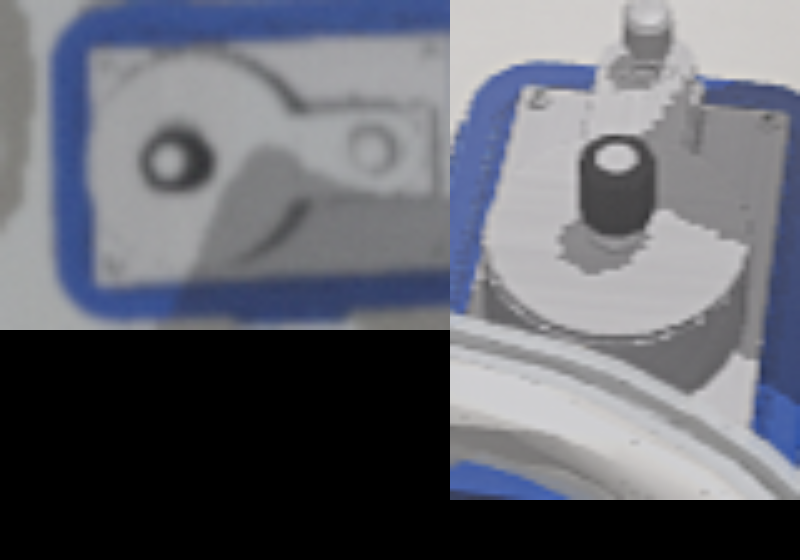

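The picture shows the cover over the port. The knob is at side row 268.1, against 268.0 when first seen; a plug lying on the rim would put it about 1.6 px higher. So the cover is fully home.

```bash
python3 -c "
from h import *
print(sign_off())"
```

```text
the job is handed in; nothing more can be done
None
```

The job is handed in at about 37 s of the 72 s: the canister stands upright on the free half of the tray, the cover is seated over the port, and I left the dish untouched; no verdict came back.

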